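# Lay the film holder on the light box, shut the flap, swing the magnifier over it

### The arm

A 6-joint arm with a two-finger parallel gripper is mounted at the origin on the work surface. World frame = base frame: x ahead of the robot, y to its left, z up, the work surface at z = 0. Lengths are in m, angles in rad, forces in N, time in s.
With the tool pointing down it reaches from about 0.325 to 0.775 m from the base axis. Payload 5.5 kg.
Tool frame: the origin (TCP) lies between the finger pads; the fingertips stand 22 mm ahead of it and the grasp point (between the pads) lies 3 mm ahead of it; z points along the fingers, y is the line along which they close (so a half turn about z gives the same grasp; the last joint's range is limited). The gripper opens to 85 mm and grips with 20 to 120 N. Pads are 22 mm wide; open, the fingers measure 114 mm over their backs; the gripper's body (76 mm by 85 mm) begins 54 mm behind the grasp point. The pads swing forward as they close: fully open they stand 13 mm farther back than shut.
Start: joints at [-1.347, 0.091, 1.231, -0, 1.82, -0.057], TCP at [0.166, -0.577, 0.253] pointing down, gripper open.
Joint ranges: [-2.87, 2.87], [-0.86, 2.18], [0.17, 2.46], [-1.51, 4.65], [0.06, 2.69], [-2.65, 2.65]. Speed limits (rad/s): [2.57, 2.57, 3.01, 3.14, 3.14, 3.14].

### API

Orientations are given as a unit quaternion [x, y, z, w].
In Python, from cell import arm gives the robot as it stands.
- The arm moves only by the tool play_rows, never from a script. Its argument "increments" is a list of rows, each a list of 7 numbers: the turn, a rotation vector about the tool's x, y, z scaled (see below), then the shift along the tool's x, y, z scaled (see below), then the opening, from 0 (shut) to 1 (fully open). A call has 1 to 10 rows; each row shifts and turns the commanded pose from where the row before left it, along the tool's axes as they then stand; what a row does not reach is not made up. The controller multiplies each number of a shift by 0.1 m and each number of a turn by 45 degrees. A row lasts 1/8 s, in which the tool goes at most 62.5 mm and 10.7 degrees, less where a joint would pass 70% of its speed; a pose out of reach is approached as far as the arm can. A call with a number of a shift or a turn outside -1 to 1 is refused whole. A call with a gripper value outside its range is refused whole. The fingers move at their own pace and stop on an object; the grip force is fixed at half the most. Time passes only in rows, so rows that do not move let the fingers close. It gives the time, the measured TCP pose, the force, the opening and the grip force at its end, in the units of the state.
- arm.get_state(): the state, without advancing time (a new reading comes with each control period).
- arm.get_image(name): name is "side" or "top" or "wrist"; returns (picture, depth): 480x640x3 uint8, blue, green, red; 480x640 float32, m along the optical axis (not along the pixel's ray), 0 where there is no reading.
- arm.calibration(name): a dict with "K" (3x3 intrinsics, pixels), "k1" (the pictures are not rectified: a ray, as slopes to the right and down, at radius r is drawn at 1 + k1 r^2 times it, then the intrinsics apply), "extrinsics" (4x4, takes a point from camera to world coordinates); the wrist camera has in their place "hand_eye" (4x4, takes a point from camera to tool coordinates, whose origin is the TCP and whose axes are the flange's). Camera axes: x right, y down, z forward; pixel columns grow to the right and rows downward; lengths in m; the calibration is good to about 2 mm. A picture is of the moment at which its call begins: read the wrist's pose just before it. calibration takes no time and is no camera call.
- arm.job_done(): hands the job in; it is judged then, once.
The state is a dict: "time": time; "q": joint angles; "qvel": joint speeds; "joint_torque": joint torques, N m; "eef_pos": TCP position; "tool_rot": TCP orientation; "wrist_force": force on the tool from outside, world axes, zero at the start; "ft_torque": the same for the moment, N m; "width": finger opening in m; "gripper_force": force on a finger pad.
Only numpy, scipy, OpenCV 4.12 (cv2) and the standard library are available. Lean on these libraries where they do the work, as an engineer would, in place of code of your own. Each camera call takes 0.05 s, during which the arm holds its last target. There are 200 camera calls.

### The job

Take the film holder off the sloped easel and lay it gently, windows up, on the light box's raised panel between the corner guides, then lower the clear flap gently until it is fully shut. Only then swing the magnifier arm in over the light box so that the lens is centred over the panel, and let go. Leave everything else where it stands.

Things in the scene. Friction and masses are not known exactly. Their poses are not given: they have to be found in the camera images.
- film_holder: loose flat matte black film holder, 110 (x) x 60 (y) x 12 (z) mm, 0.12 kg, three amber windows in its top (+z) face. Starts on the easel's slope, long x axis pointing up the slope, top face looking up and towards the robot (35 degrees from level). Origin: centre of its underside. Either end may point to the hinge. Grip it across its 60 mm width at mid-length.
- easel: fixed wooden easel: base 150 x 80 x 10 mm and a 40 mm wide board sloping at 35 degrees, rising along its +x. The holder overhangs the board by 10 mm on both sides and rests on a ledge 8 mm high at the low end; at mid-length its underside is 64 mm above the table. Origin: centre of the base's underside.
- light_box: fixed white light box 220 x 180 mm, deck at 40 mm height, on it a raised pale panel 110 (x) x 44 (y) x 12 mm (room for fingertips under the holder's long sides). Corner guides reach 5 mm above the panel, 4 mm clear of a centred holder all round, side guides only along its last 16 mm. Origin: below the panel's centre, on the table; +x to the hinge. The magnifier's post is 150 mm to -y.
- bed (a point): centre of the upper surface of the light box's raised panel (52 mm above the table); axes as the light box. The holder's origin belongs here, its long axis along x.
- flap (a joint): angle (rad) of the clear, white-edged flap hinged at the light box's far (+x) side: 0 = shut flat (top 74 mm above the table), 1.57 = upright, 1.75 = stop. Stiff hinge, stays where left; starts open. 165 mm from hinge to free edge, 150 mm wide, 4 to 6 mm thick; push it over from behind near its free edge, then press down from above.
- flap_hinge (a point): point on the flap's hinge line, middle of its length, 100 mm behind the panel's centre and 68 mm above the table; axes as the light box; fixed
- flap_edge (a point): middle of the flap's free edge, moves with the flap
- lens_arm (a joint): angle (rad) of the magnifier arm about its vertical post: 0 = lens over the panel's centre (arm along the light box's +y), positive = swung towards the robot (1.57 = arm along the light box's -x). Travels -0.35 to 1.95 with no stop at 0; friction holds it anywhere. Starts swung clear.
- lens_pivot (a point): axis of the magnifier's post at arm height (150 mm above the table); fixed
- lens_grip (a point): upright round black grip on the magnifier arm, 16 mm diameter, from 158 to 200 mm above the table, 85 mm from the post's axis; this point is on its axis at 180 mm height. Moves with the arm.
- lens_center (a point): centre of the round magnifier lens (black ring 88 mm outer diameter), 150 mm from the post's axis, 153 mm above the table; moves with the arm
- canister_a: closed matte black film canister, 34 mm diameter, 53 mm tall, standing; bystander, leave alone; origin at the centre of its underside
- canister_b: closed matte black film canister, 34 mm diameter, 53 mm tall, standing; bystander, leave alone; origin at the centre of its underside
- canister_c: closed matte black film canister, 34 mm diameter, 53 mm tall, standing; bystander, leave alone; origin at the centre of its underside
- green_lid: translucent green lid, 90 mm diameter, 18 mm tall, lying; bystander, leave alone; origin at the centre of its underside
- reel: steel spiral film reel, 86 mm diameter, 45 mm tall, standing on its flat end; bystander, leave alone; origin at the centre of its underside
- glass_bottle: amber glass bottle with a screw-top lid, 60 mm diameter, 150 mm tall; bystander, leave alone; origin at the centre of its underside
Not all that is in view belongs to the job. Of the things that look like the film_holder, the middle-sized one is meant.

How it is judged:
By the outcome, as a careful person would: the job done as asked, in the order asked, and still so for the second after the job is handed in, with the robot touching nothing.
It also fails if it takes over 67 s, if anything falls off the work surface, if the arm or the gripper's body presses on something with over 40 N, if the wrist force passes 120 N, or if a joint passes its speed limit or range.

## Working session

There is one attempt and no reset: what is moved stays moved. The work goes in short steps, Python scripts to look and compute and a tool call to move; the robot and the scene stay as the last step left them, time stands still between calls to the robot, and variables do not carry over. Pictures are saved under pics/ and viewed, at most 12 in all, crops included, and the job is handed in when it is done.

Besides the shell and the picture viewer there is one more tool, called after "Request:" by a JSON object that holds its "op" and its "data". play_rows: Moves the arm, as the interface text tells. Shifts and turns lie within -1 to 1; 1 stands for 0.1 m of shift or 45 degrees of turn. Its arguments: {"type":"object","properties":{"increments":{"type":"array","items":{"type":"array","items":{"type":"number"}}}},"required":["increments"]}

```bash
ls; mkdir -p pics; cat > h.py <<'E'
import numpy as np, cv2
from cell import arm
from scipy.spatial.transform import Rotation as R
def snap(n):
    s=arm.get_state(); im,d=arm.get_image(n); c=arm.calibration(n)
    if n=='wrist':
        T=np.eye(4);T[:3,:3]=R.from_quat(s['tool_rot']).as_matrix();T[:3,3]=s['eef_pos'];E=T@np.array(c['hand_eye'])
    else: E=np.array(c['extrinsics'])
    np.savez('last_%s.npz'%n,im=im,d=d,E=E,K=np.array(c['K']),k1=c['k1']); return im,d
def cloud(n):
    z=np.load('last_%s.npz'%n);K=z['K'];d=z['d']
    v,u=np.mgrid[0:480,0:640].astype(float)
    D=np.array([float(z['k1']),0,0,0])
    p=cv2.undistortPoints(np.stack([u.ravel(),v.ravel()],1)[:,None],K,D)[:,0].reshape(480,640,2)
    P=np.dstack([p*d[...,None],d])
    W=P@z['E'][:3,:3].T+z['E'][:3,3]; W[d==0]=np.nan
    return z['im'],W
def proj(n,X):
    z=np.load('last_%s.npz'%n);E=np.linalg.inv(z['E']);X=np.atleast_2d(X)@E[:3,:3].T+E[:3,3]
    return cv2.projectPoints(X,np.zeros(3),np.zeros(3),z['K'],np.array([float(z['k1']),0,0,0]))[0][:,0]
E
python3 - <<'E'
from h import *
for n in('top','side'):
    im,d=snap(n);cv2.imwrite('pics/%s1.png'%n,im)
    print(n,np.load('last_%s.npz'%n)['E'].round(3).tolist())
print(arm.get_state())
E
```

```text
pics
top [[0.001, -0.994, 0.111, 0.374], [-1.0, -0.001, -0.002, 0.036], [0.002, -0.111, -0.994, 1.437], [0.0, 0.0, 0.0, 1.0]]
side [[0.977, -0.147, 0.157, 0.377], [-0.214, -0.719, 0.661, -0.572], [0.016, -0.679, -0.734, 0.817], [0.0, 0.0, 0.0, 1.0]]
{'time': 0.1, 'q': array([-1.34669457e+00,  9.18228763e-02,  1.23180942e+00,  1.41943450e-05,
        1.81978415e+00, -5.66996434e-02]), 'qvel': array([-0.00067036, -0.00064956, -0.00420538, -0.00033199,  0.00032982,
        0.00027803]), 'joint_torque': array([ 3.44040891e-03, -4.60217428e+01, -4.19217181e+01,  7.88167790e-05,
        1.06028229e-02, -7.71217032e-06]), 'eef_pos': array([ 0.16622986, -0.57628747,  0.25221554]), 'tool_rot': array([ 9.90159346e-01,  1.39941551e-01, -6.93816080e-05, -9.09277053e-04]), 'wrist_force': array([-0.21404071,  0.96329767, -0.86443877]), 'ft_torque': array([-0.01515258,  0.02320658, -0.0220934 ]), 'gripper_force': 0.0, 'width': 0.08551166152970567}
```

View pics/top1.png

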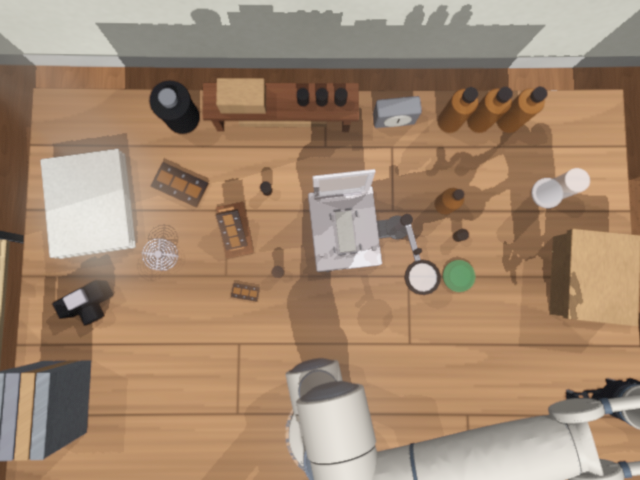

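View pics/side1.png

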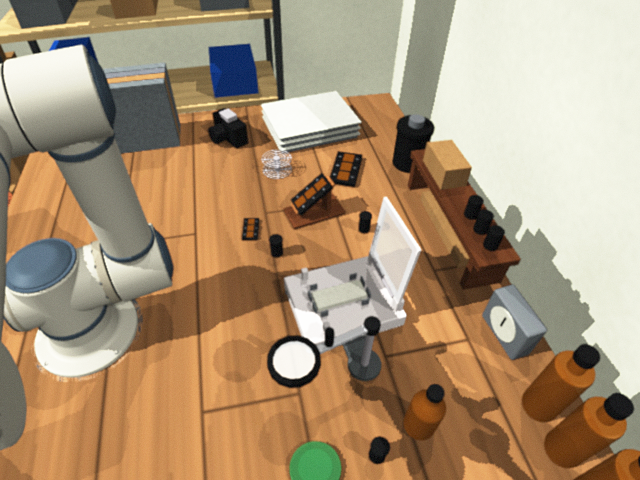

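```bash
python3 - <<'E'
from h import *
im,W=cloud('top')
cv2.imwrite('pics/crop1.png',cv2.resize(im[160:310,200:480],None,fx=2.85,fy=2.85,interpolation=cv2.INTER_CUBIC))
def rect(m,name):
    p=W[m];p=p[~np.isnan(p).any(1)]
    r=cv2.minAreaRect(p[:,:2].astype(np.float32)*1000);print(name,len(p),'med',np.median(p,0).round(4),'rect',np.round(r[0],1),np.round(r[1],1),round(r[2],1));return p
v,u=np.mgrid[0:480,0:640]
reg=lambda a,b,c,d:(u>=a)&(u<b)&(v>=c)&(v<d)
z=W[...,2]
p=rect(reg(205,262,195,265)&(z>0.03),'holder')
c=p.mean(0);U,S,Vt=np.linalg.svd(p-c);print('c',c.round(4),'dirs',Vt.round(3).tolist(),S.round(3))
for lo,hi,n in((.03,.047,'deck'),(.048,.056,'panel')):
    rect(reg(305,385,185,275)&(z>lo)&(z<hi),n)
p=rect(reg(305,385,160,202)&(z>0.09),'flap')
c=p.mean(0);U,S,Vt=np.linalg.svd(p-c);print('flap c',c.round(4),'n',Vt[2].round(3),'zmax',p[:,2].max())
rect(reg(400,445,255,300)&(z>0.12),'lens')
rect(reg(380,430,205,260)&(z>0.17),'grip/post top')
rect(reg(380,430,205,260)&(z>0.12),'arm')
for n,a in dict(canA=(258,275,180,198),canC=(270,286,264,280),bottle=(438,468,185,218)).items(): rect(reg(*a)&(z>0.03),n)
E
```

```text
holder 948 med [0.5479 0.2618 0.0801] rect [549.7 262.8] [109.9  61. ] 12.6
c [0.5475 0.2618 0.0783] dirs [[-0.821, -0.176, -0.544], [0.218, -0.976, -0.012], [-0.529, -0.128, 0.839]] [1.092 0.528 0.134]
deck 3741 med [ 0.5448 -0.0436  0.042 ] rect [552.9 -45. ] [218.3 180.4] 6.6
panel 600 med [ 0.5409 -0.0452  0.0528] rect [554.5 -43.3] [211.5 172.4] 6.1
flap 1134 med [ 0.6528 -0.033   0.1788] rect [654.6 -32.9] [ 21.5 149.5] 6.3
flap c [ 0.6529 -0.0332  0.1751] n [-0.989 -0.112  0.1  ] zmax 0.24039161727501823
lens 1048 med [ 0.4176 -0.2301  0.1595] rect [ 417.  -231.6] [87.2 89.6] 63.0
grip/post top 54 med [ 0.479  -0.2122  0.2001] rect [ 521.9 -206.2] [103.7  23.2] 16.8
arm 355 med [ 0.5232 -0.2046  0.1626] rect [ 515.9 -204.3] [120.4  29.5] 12.7
canA 128 med [0.6656 0.1728 0.055 ] rect [667.4 173.6] [31. 32.] 88.9
canC 119 med [0.434  0.1394 0.0553] rect [433.1 138.4] [30.3 30.1] 1.5
bottle 520 med [ 0.6191 -0.3196  0.1044] rect [ 625.7 -327.1] [58.4 53.5] 32.8
```

View pics/crop1.png

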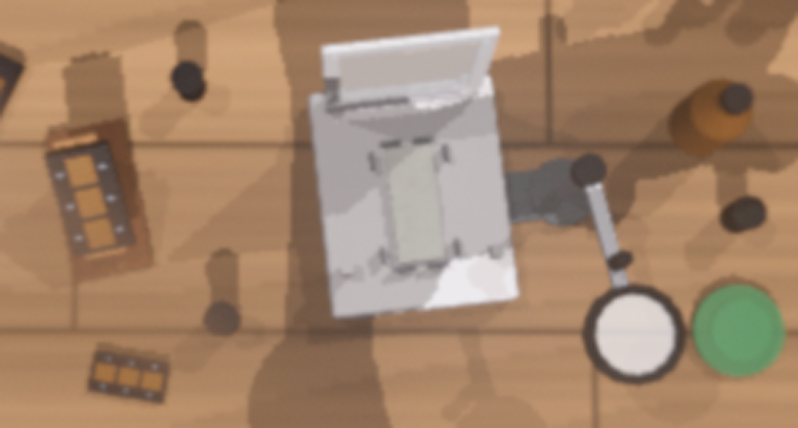

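The crop shows the middle holder on the easel at full-image (232,228). The other lookalikes are a large one lying flat at (180,183) and a small one at (245,291). The measured 61 mm width fits the easel one, so I'm choosing that. Flap is upright, and the lens is clear at (422,277).

Request:
{"op": "play_rows", "data": {"increments": [[0,0,0,0,0,-0.25,1],[0,0,0,0,0,-0.25,1],[0,0,0,0.27,-0.39,0,1],[0,0,0,0.27,-0.39,0,1],[0,0,0,0.27,-0.39,0,1],[0,0,0,0.27,-0.39,0,1],[0,0,0,0.27,-0.39,0,1],[0,0,0,0.27,-0.39,0,1],[0,0,0,0.27,-0.39,0,1],[0,0,0,0.27,-0.39,0,1]]}}

```text
time: 1.35
eef_pos: [0.2874, -0.2154, 0.3029]
tool_rot: [0.99, 0.14, -0.0, -0.0]
wrist_force: [1.2, 0.3, 0.7]
width: 0.0854
gripper_force: 0.0
```

Request:
{"op": "play_rows", "data": {"increments": [[0,0,0,0.27,-0.39,0,1],[0,0,0,0.27,-0.39,0,1],[0,0,0,0.27,-0.39,0,1],[0,0,0,0.27,-0.39,0,1],[0,0,0,0.27,-0.39,0,1],[0,0,0,0.27,-0.39,0,1],[0,0,0,0.27,-0.39,0,1],[0,0,0,0.27,-0.39,0,1],[0,0,0,0.27,-0.39,0,1],[0,0,0,0.27,-0.39,0,1]]}}

```text
time: 2.6
eef_pos: [0.4389, 0.2343, 0.3028]
tool_rot: [0.99, 0.14, -0.0, 0.0]
wrist_force: [0.2, -0.6, 0.4]
width: 0.0853
gripper_force: 0.0
```

```bash
cat >> h.py <<'E'
def pose():
    s=arm.get_state();return np.array(s['eef_pos']),R.from_quat(s['tool_rot'])
def box(yaw,pitch=0): # tool x at yaw heading, pitched up by pitch, z down
    y=np.radians(yaw);p=np.radians(pitch)
    x=np.array([np.cos(p)*np.cos(y),np.cos(p)*np.sin(y),np.sin(p)]);yy=np.array([np.sin(y),-np.cos(y),0])
    return R.from_matrix(np.stack([x,yy,np.cross(x,yy)],1))
def togo(P,Rt,shift_first=False):
    p,r=pose();w=(r.inv()*Rt).as_rotvec();f=r if shift_first else Rt
    print('t',round(arm.get_state()['time'],2),'at',p.round(4),'turn total',(w/np.radians(45)).round(3),'shift total',(f.inv().apply(np.array(P)-p)/.1).round(3),'q',np.round(arm.get_state()['q'],2))
E
python3 - <<'E'
from h import *
print(np.array(arm.calibration('wrist')['hand_eye']).round(3).tolist())
n=box(12.5,35).as_matrix()[:,2]*-1;print(n)
togo(np.array([.553,.263,.064])+.2*n,box(12.5,35))
E
```

```text
[[-0.0, -0.964, -0.266, 0.067], [1.0, -0.0, 0.0, -0.0], [-0.001, -0.266, 0.964, -0.121], [0.0, 0.0, 0.0, 1.0]]
[-0.55998038 -0.12414466  0.81915204]
t 2.6 at [0.4389 0.2343 0.3028] turn total [-0.024  0.778  0.078] shift total [-0.406 -0.033  0.631] q [ 0.42 -0.17  1.39 -0.    1.91  1.71]
```

Request:
{"op": "play_rows", "data": {"increments": [[-0.005,0.156,0.016,0,0,0,1],[-0.005,0.156,0.016,0,0,0,1],[-0.005,0.156,0.016,0,0,0,1],[-0.005,0.156,0.016,0,0,0,1],[-0.005,0.156,0.016,0,0,0,1],[0,0,0,-0.2,-0.016,0.31,1],[0,0,0,-0.2,-0.016,0.31,1],[0,0,0,0,0,0,1]]}}

```text
time: 3.6
eef_pos: [0.4396, 0.2358, 0.2249]
tool_rot: [0.949, 0.103, 0.297, -0.031]
wrist_force: [-0.3, -0.2, 0.3]
width: 0.0853
gripper_force: 0.0
```

```bash
python3 - <<'E'
from h import *
im,d=snap('wrist');im,W=cloud('wrist');p,r=pose();print(p,r.as_quat().round(3))
cv2.imwrite('pics/w1.png',im)
L=r.inv().apply((W.reshape(-1,3)-p)).reshape(W.shape)
print('tool-frame z at rows',[(v,u,L[v,u].round(3).tolist()) for v in (140,240,340) for u in (220,320,420)])
E
```

```text
[0.44045712 0.2361728  0.22828031] [ 0.948  0.103  0.299 -0.032]
tool-frame z at rows [(140, 220, [0.067, -0.117, 0.306]), (140, 320, [0.067, 0.003, 0.325]), (140, 420, [0.067, 0.109, 0.261]), (240, 220, [-0.041, -0.11, 0.249]), (240, 320, [-0.023, 0.002, 0.185]), (240, 420, [-0.041, 0.115, 0.25]), (340, 220, [-0.13, -0.1, 0.188]), (340, 320, [-0.13, 0.002, 0.189]), (340, 420, [-0.13, 0.104, 0.188])]
```

View pics/w1.png

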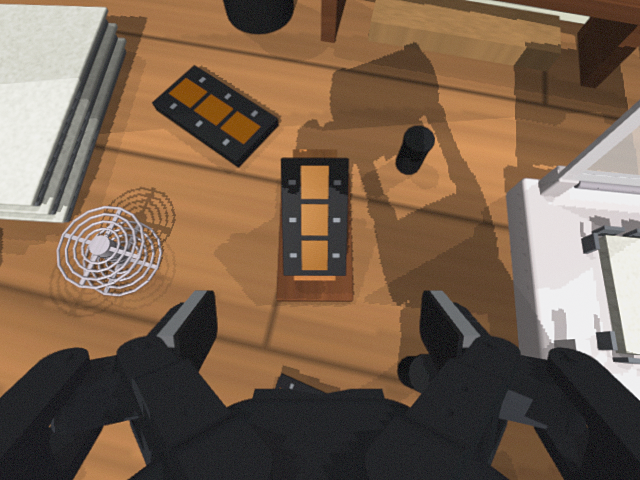

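The wrist view shows the holder square in frame, corners about (282,157)–(349,277). Now I'll fit its top face.

```bash
cat >> h.py <<'E'
def holder(u0,u1,v0,v1,z0=None):
    im,W=cloud('wrist');p,r=pose()
    L=r.inv().apply(W.reshape(-1,3)-p).reshape(W.shape)
    sub=L[v0:v1,u0:u1].reshape(-1,3);q=sub[~np.isnan(sub).any(1)]
    if z0 is None: z0=np.median(q[:,2])
    q=q[abs(q[:,2]-z0)<.004]
    A=np.c_[q[:,:2],np.ones(len(q))];c=np.linalg.lstsq(A,q[:,2],rcond=None)[0]
    q=q[abs(A@c-q[:,2])<.002]
    rc=cv2.minAreaRect(q[:,:2].astype(np.float32)*1000)
    z=c@[rc[0][0]/1e3,rc[0][1]/1e3,1]
    C=np.array([rc[0][0]/1e3,rc[0][1]/1e3,z])
    print('rect tool',np.round(rc[0],1),np.round(rc[1],1),round(rc[2],2),'z',round(z,4),'slope deg',np.degrees(c[:2]).round(2),'world top centre',(p+r.apply(C)).round(4))
    return C
E
python3 - <<'E'
from h import *
holder(270,362,145,290)
E
```

```text
rect tool [-3.6 -3. ] [109.9  60.1] 0.14 z 0.1863 slope deg [-0.25 -0.08] world top centre [0.5413 0.2612 0.0736]
```

Request:
{"op": "play_rows", "data": {"increments": [[0,0,0,-0.036,-0.03,0.3,1],[0,0,0,0,0,0.4,1],[0,0,0,0,0,0.4,1],[0,0,0,0,0,0.3,1],[0,0,0,0,0,0.2,1],[0,0,0,0,0,0.15,1],[0,0,0,0,0,0.11,1],[0,0,0,0,0,0,1],[0,0,0,0,0,0,1]]}}

```text
time: 4.78
eef_pos: [0.5421, 0.2619, 0.0763]
tool_rot: [0.948, 0.103, 0.3, -0.033]
wrist_force: [-0.1, 0.2, -0.2]
width: 0.0855
gripper_force: 0.0
```

```bash
python3 - <<'E'
from h import *
im,d=snap('wrist');cv2.imwrite('pics/w2.png',im)
togo([.5413,.2612,.0736],box(12.5,35)); print(arm.get_state()['wrist_force'])
E
```

```text
t 4.83 at [0.542  0.2619 0.0764] turn total [ 0.001 -0.004 -0.002] shift total [-0.023  0.006  0.018] q [ 0.47 -0.31  2.03 -0.2   0.84  1.91]
[0.08071039 0.392118   0.1009826 ]
```

View pics/w2.png

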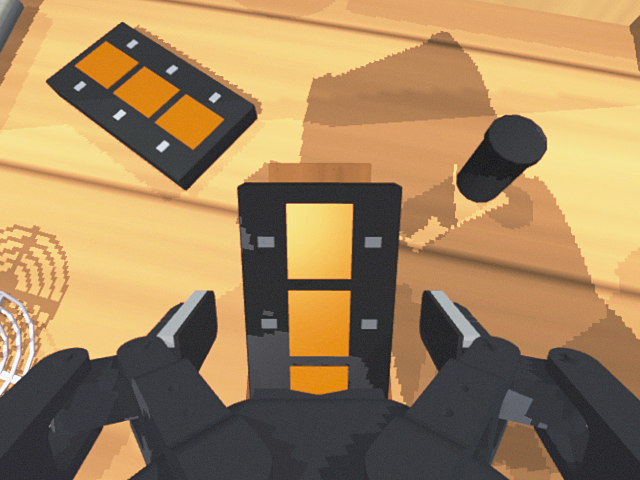

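Fingers straddle the holder evenly (edges 240–400, pads 215/425); closing.

Request:
{"op": "play_rows", "data": {"increments": [[0,0,0,-0.02,0,0.018,1],[0,0,0,0,0,0,0],[0,0,0,0,0,0,0],[0,0,0,0,0,0,0],[0,0,0,0,0,0,0],[0,0,0,0,0,0,0]]}}

```text
time: 5.58
eef_pos: [0.5411, 0.2616, 0.0732]
tool_rot: [0.948, 0.103, 0.3, -0.033]
wrist_force: [-5.5, -1.4, 3.3]
width: 0.0588
gripper_force: 64.8
```

Request:
{"op": "play_rows", "data": {"increments": [[0,0,0,0,0,-0.05,0],[0,0,0,0,0,-0.15,0],[0,0,0,0,0,-0.3,0],[0,0,0,0,0,-0.3,0],[0,0,0,0,0,-0.3,0],[0,-0.15,0,0,0,0,0],[0,-0.16,0,0,0,0,0],[0,-0.16,0,0,0,0,0],[0,-0.16,0,0,0,0,0],[0,-0.15,0,0,0,0,0]]}}

```text
time: 6.82
eef_pos: [0.4795, 0.248, 0.1631]
tool_rot: [0.994, 0.108, -0.002, -0.0]
wrist_force: [-0.3, -0.3, -1.8]
width: 0.0588
gripper_force: 66.9
```

```bash
python3 - <<'E'
from h import *
togo([.518,.082,.21],box(6.4)); s=arm.get_state();print(s['width'],s['wrist_force'])
E
```

```text
t 6.83 at [0.4795 0.248  0.1631] turn total [-0.     0.004  0.133] shift total [ 0.197  1.692 -0.469] q [ 0.41 -0.07  1.55  0.    1.66  1.77]
0.058752772733708616 [-0.27857364 -0.26672826 -1.81606447]
```

Request:
{"op": "play_rows", "data": {"increments": [[0,0.004,0.133,0,0,-0.3,0],[0,0,0,0.05,0.3,-0.17,0],[0,0,0,0.05,0.4,0,0],[0,0,0,0.05,0.4,0,0],[0,0,0,0.05,0.4,0,0],[0,0,0,0,0.19,0,0],[0,0,0,0,0,0,0],[0,0,0,0,0,0,0]]}}

```text
time: 7.82
eef_pos: [0.5179, 0.0831, 0.2097]
tool_rot: [0.998, 0.056, 0.002, -0.001]
wrist_force: [1.1, 0.6, -1.2]
width: 0.0586
gripper_force: 66.9
```

```bash
python3 - <<'E'
from h import *
im,d=snap('wrist');cv2.imwrite('pics/w3.png',im);p,r=pose();print(p,r.as_quat().round(3))
im,W=cloud('wrist');z=W[...,2];v,u=np.mgrid[0:480,0:640]
m=(z>.0485)&(z<.0555)&(u>330)
n,l,st,c=cv2.connectedComponentsWithStats(m.astype(np.uint8))
for k in np.argsort(-st[1:,4])[:3]+1:
    q=W[l==k];rc=cv2.minAreaRect(q[:,:2].astype(np.float32)*1000);print(st[k],'z',np.median(q[:,2]).round(4),np.round(rc[0],1),np.round(rc[1],1),round(rc[2],2))
E
```

```text
[0.5178835  0.08333757 0.20967666] [ 0.998  0.056  0.002 -0.001]
[ 442  146   70  131 7082] z 0.0522 [542.9 -45.9] [110.5  45.7] 6.53
[540 268  19  16 106] z 0.0518 [ 498.7 -120. ] [ 9.  15.9] 58.79
[522 148   7  21  97] z 0.052 [592.5 -74.4] [15.7  2. ] 5.27
```

View pics/w3.png

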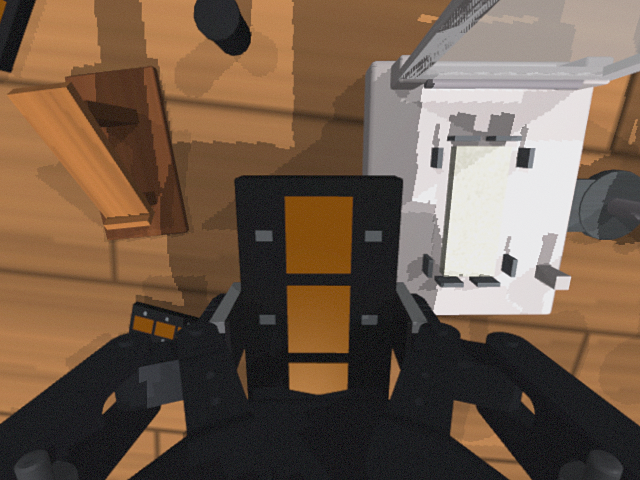

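The holder is held level, front edge at about row 177. The panel, (442–512, 146–277), sits between its guides. Checking the holder's place in the hand.

```bash
python3 - <<'E'
from h import *
im,W=cloud('wrist');p,r=pose();L=r.inv().apply(W.reshape(-1,3)-p).reshape(W.shape)
s=L[182:280,245:395].reshape(-1,3);print('top z',np.median(s[:,2]),'slope',np.degrees(np.linalg.lstsq(np.c_[s[:,:2],np.ones(len(s))],s[:,2],rcond=None)[0][:2]))
m=(abs(L[...,2]-np.median(s[:,2]))<.004);m[300:]=0;m[:,:225]=0;m[:,415:]=0
q=L[m];print('xmax',np.percentile(q[:,0],[98,99.5,100]))
f=q[(q[:,0]>.03)];print('y',np.percentile(f[:,1],[0.2,1,99,99.8]))
e=[(f[abs(f[:,0]-x)<.002][:,1].min(),f[abs(f[:,0]-x)<.002][:,1].max()) for x in(.032,.05)];print(e)
togo([.543,-.046,.11],box(6.53),True)
E
```

```text
** On entry to DLASCL parameter number  4 had an illegal value
 ** On entry to DLASCL parameter number  4 had an illegal valueTraceback (most recent call last):
  File "<stdin>", line 3, in <module>
    x, resids, rank, s = _umath_linalg.lstsq(a, b, rcond,
                         ~~~~~~~~~~~~~~~~~~~^^^^^^^^^^^^^
                                             signature=signature)
                                             ^^^^^^^^^^^^^^^^^^^^
    raise LinAlgError("SVD did not converge in Linear Least Squares")
numpy.linalg.LinAlgError: SVD did not converge in Linear Least Squares
```

```bash
python3 - <<'E'
from h import *
im,W=cloud('wrist');p,r=pose();L=r.inv().apply(W.reshape(-1,3)-p).reshape(W.shape)
s=L[182:280,245:395].reshape(-1,3);s=s[~np.isnan(s).any(1)];print(len(s))
if len(s)>50:
    print('top z',np.median(s[:,2]),'slope',np.degrees(np.linalg.lstsq(np.c_[s[:,:2],np.ones(len(s))],s[:,2],rcond=None)[0][:2]))
z0=np.median(s[:,2]) if len(s) else 0
# pixel corners onto plane z0
z=np.load('last_wrist.npz');he=np.linalg.inv(np.vstack([r.as_matrix().T@np.c_[z['E'][:3,:3],z['E'][:3,3]-p],[0,0,0,1]]))
C=np.linalg.inv(he)
for uv in((237,178),(402,178),(243,290),(397,290)):
    a=cv2.undistortPoints(np.array([[uv]],float),z['K'],np.array([float(z['k1']),0,0,0]))[0,0];d=C[:3,:3]@[a[0],a[1],1];t=(z0-C[2,3])/d[2];print(uv,(C[:3,3]+t*d).round(4))
togo([.543,-.046,.11],box(6.53),True)
E
```

```text
14635
top z -5.265723542269022e-05 slope [ 0.27884989 -0.1132363 ]
(237, 178) [ 0.0552 -0.0284 -0.0001]
(402, 178) [ 0.0551  0.0293 -0.0001]
(243, 290) [ 0.0127 -0.0288 -0.0001]
(397, 290) [ 0.0127  0.0302 -0.0001]
t 7.88 at [0.5179 0.0833 0.2097] turn total [-0.001 -0.004 -0.001] shift total [0.101 1.314 0.996] q [ 0.09 -0.12  1.52  0.    1.74  1.55]
```

Request:
{"op": "play_rows", "data": {"increments": [[0,-0.004,0,0.05,0.2,0,0],[0,0,0,0.05,0.4,0,0],[0,0,0,0,0.4,0,0],[0,0,0,0,0.31,0,0],[0,0,0,0,0,0.3,0],[0,0,0,0,0,0.4,0],[0,0,0,0,0,0.35,0],[0,0,0,0,0,0.15,0],[0,0,0,0,0,0,0],[0,0,0,0,0,0,0]]}}

```text
time: 9.12
eef_pos: [0.5437, -0.0466, 0.0917]
tool_rot: [0.998, 0.056, 0.002, 0.0]
wrist_force: [-0.5, -0.4, -1.1]
width: 0.0586
gripper_force: 66.8
```

```bash
python3 - <<'E'
from h import *
togo([.543,-.046,.064],box(6.53),True);print(arm.get_state()['wrist_force'])
E
```

```text
t 9.12 at [ 0.5437 -0.0466  0.0917] turn total [ 0.    -0.004 -0.002] shift total [-0.007 -0.007  0.277] q [-0.15 -0.03  1.64  0.    1.53  1.31]
[-0.53769074 -0.3642883  -1.11498167]
```

Descend slowly to 2 mm above, then creep.

Request:
{"op": "play_rows", "data": {"increments": [[0,-0.004,0,-0.007,-0.007,0.12,0],[0,0,0,0,0,0.08,0],[0,0,0,0,0,0.04,0],[0,0,0,0,0,0.015,0],[0,0,0,0,0,0.01,0],[0,0,0,0,0,0,0],[0,0,0,0,0,0,0]]}}

```text
time: 10.0
eef_pos: [0.5421, -0.0462, 0.0642]
tool_rot: [0.998, 0.056, -0.001, -0.0]
wrist_force: [-3.7, 0.3, 4.8]
width: 0.0586
gripper_force: 67.6
```

Request:
{"op": "play_rows", "data": {"increments": [[0,0,0,0,0,0,0.75],[0,0,0,0,0,0,0.9],[0,0,0,0,0,0,1],[0,0,0,0,0,0,1],[0,0,0,0,0,-0.1,1],[0,0,0,0,0,-0.2,1],[0,0,0,0,0,-0.4,1],[0,0,0,-0.1,0,-0.4,1],[0,0,0,-0.2,0,-0.3,1],[0,0,0,0,0,0,1]]}}

```text
time: 11.25
eef_pos: [0.5133, -0.0498, 0.2088]
tool_rot: [0.998, 0.056, 0.003, 0.001]
wrist_force: [0.1, 0.1, -0.0]
width: 0.0855
gripper_force: 0.0
```

```bash
python3 - <<'E'
from h import *
im,d=snap('wrist');cv2.imwrite('pics/w4.png',im);p,r=pose();print(p)
im,W=cloud('wrist');z=W[...,2];v,u=np.mgrid[0:480,0:640]
m=(z>.0605)&(z<.0675)&(v<300)
n,l,st,c=cv2.connectedComponentsWithStats(m.astype(np.uint8))
for k in np.argsort(-st[1:,4])[:2]+1:
    q=W[l==k];rc=cv2.minAreaRect(q[:,:2].astype(np.float32)*1000);print(st[k],'z',np.median(q[:,2]).round(4),np.round(rc[0],1),np.round(rc[1],1),round(rc[2],2))
snap('top');im,W=cloud('top');v,u=np.mgrid[0:480,0:640];z=W[...,2]
m=(u>305)&(u<385)&(v<202)&(v>160)&(z>.1);q=W[m]
b=np.array([np.cos(.114),np.sin(.114)]);h=np.array([.543,-.046])+.1*b
a=(q[:,:2]-h)@b; zz=q[:,2]-.068;print('flap angle',np.median(np.arctan2(zz,-a)), 'fit slope',np.polyfit(zz,a,1),'zmax',np.percentile(q[:,2],99))
E
```

```text
[ 0.51307098 -0.04963045  0.20621338]
[  278   120    80   141 10779] z 0.0643 [542.8 -46.3] [109.8  60.1] 6.31
[497 182  15  21  96] z 0.0641 [ 561.4 -190.4] [ 8.1 15.9] 81.51
flap angle 1.6617105938372072 fit slope [-0.27793909  0.04154407] zmax 0.5709873780036725
```

View pics/w4.png

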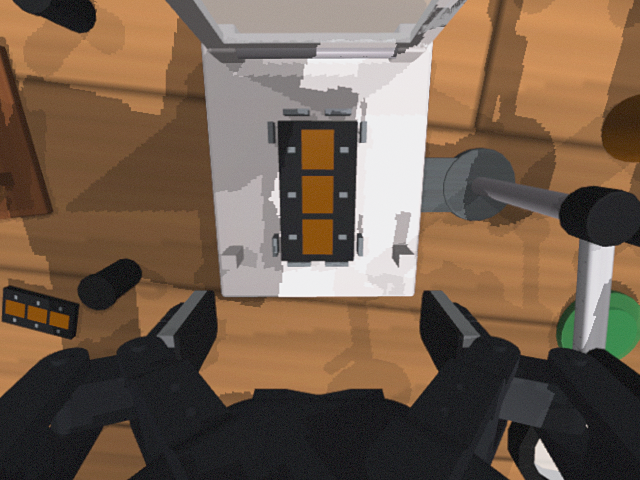

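The holder lies between the guides, (278–358, 120–261), centred to within 1 mm. Next I'll rise with closed fingers, cross over the flap and come down behind it.

```bash
cat > flap.py <<'E'
from h import *
bx=np.array([np.cos(.114),np.sin(.114),0]);by=np.array([-bx[1],bx[0],0]);H=np.array([.543,-.046,0])+.1*bx
def tcp(th,r=.145): return H-bx*(r*np.cos(th)-.006*np.sin(th)-.011)+[0,0,.068+r*np.sin(th)+.006*np.cos(th)+.022]
E
python3 - <<'E'
from flap import *
togo(H+.065*bx+[0,0,.305],box(6.53),True)
ths=list(np.arange(1.7,-.01,-.1)); prev=H+.065*bx+[0,0,.235]
for t in ths:
    c=tcp(t);d=box(6.53).inv().apply(c-prev)/.1;print(round(t,2),d.round(3)[[0,2]],c.round(3));prev=c
E
```

```text
t 11.35 at [ 0.5127 -0.0495  0.2042] turn total [ 0.     0.001 -0.003] shift total [ 1.954 -0.006 -1.01 ] q [-0.16 -0.14  1.55 -0.    1.74  1.3 ]
1.7 [-0.294  0.02 ] [ 0.678 -0.031  0.233]
1.6 [-0.144 -0.017] [ 0.663 -0.032  0.235]
1.5 [-0.145 -0.003] [ 0.649 -0.034  0.235]
1.4 [-0.145  0.012] [ 0.635 -0.036  0.234]
1.3 [-0.143  0.026] [ 0.62  -0.037  0.231]
1.2 [-0.139  0.04 ] [ 0.607 -0.039  0.227]
1.1 [-0.135  0.054] [ 0.593 -0.04   0.222]
1.0 [-0.129  0.067] [ 0.58  -0.042  0.215]
0.9 [-0.121  0.079] [ 0.568 -0.043  0.207]
0.8 [-0.113  0.091] [ 0.557 -0.044  0.198]
0.7 [-0.103  0.102] [ 0.547 -0.046  0.188]
0.6 [-0.092  0.112] [ 0.538 -0.047  0.177]
0.5 [-0.081  0.12 ] [ 0.53  -0.048  0.165]
0.4 [-0.068  0.128] [ 0.523 -0.048  0.152]
0.3 [-0.055  0.134] [ 0.517 -0.049  0.139]
0.2 [-0.042  0.139] [ 0.513 -0.049  0.125]
0.1 [-0.028  0.142] [ 0.511 -0.05   0.11 ]
-0.0 [-0.013  0.144] [ 0.509 -0.05   0.096]
```

Request:
{"op": "play_rows", "data": {"increments": [[0,0,0,0,0,-0.5,0],[0,0,0,0,0,-0.5,0],[0,0,0,0.2,0,0,0],[0,0,0,0.4,0,0,0],[0,0,0,0.4,0,0,0],[0,0,0,0.4,0,0,0],[0,0,0,0.4,0,0,0],[0,0,0,0.14,0,0,0],[0,0,0,0,0,0,0],[0,0,0,0,0,0,0]]}}

```text
time: 12.6
eef_pos: [0.7052, -0.0279, 0.3018]
tool_rot: [0.998, 0.056, -0.002, -0.0]
wrist_force: [0.1, 0.2, -0.2]
width: 0.0001
gripper_force: 0.0
```

```bash
python3 - <<'E'
from flap import *
togo(H+.065*bx+[0,0,.235],box(6.53),True); s=arm.get_state();print(s['wrist_force'],s['width'])
im,d=snap('side');cv2.imwrite('pics/s2.png',im)
E
```

```text
t 12.6 at [ 0.7052 -0.0279  0.3018] turn total [-0.001  0.006 -0.003] shift total [ 0.021 -0.005  0.668] q [-0.09  0.42  0.76 -0.    1.97  1.37]
[ 0.14390127  0.15718743 -0.2345088 ] 9.842941796051677e-05
```

View pics/s2.png

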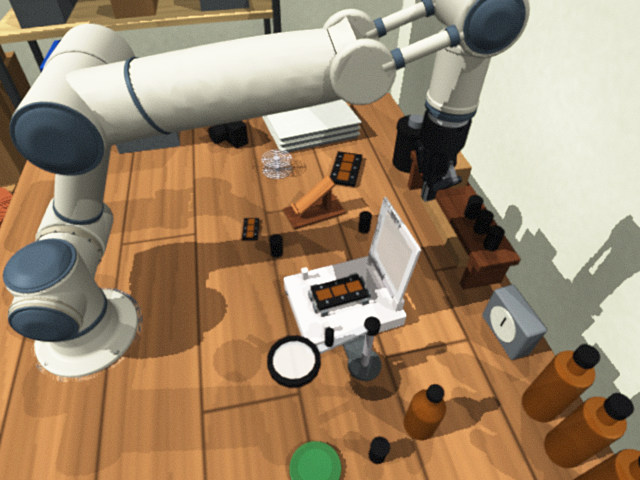

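The gripper (440,170) stands behind and above the flap, and the holder is in place at (340,292). Now down and push.

Request:
{"op": "play_rows", "data": {"increments": [[0,0,0,0.02,0,0.3,0],[0,0,0,0,0,0.37,0],[0,0,0,0,0,0,0],[0,0,0,-0.15,0,0,0],[0,0,0,-0.14,0,0,0],[0,0,0,-0.14,0,0,0],[0,0,0,-0.15,0,0,0],[0,0,0,-0.15,0,0.01,0]]}}

```text
time: 13.65
eef_pos: [0.6347, -0.036, 0.2384]
tool_rot: [0.998, 0.056, 0.001, 0.0]
wrist_force: [1.3, -0.1, -0.4]
width: 0.0
gripper_force: 0.5
```

Request:
{"op": "play_rows", "data": {"increments": [[0,0,0,-0.14,0,0.03,0],[0,0,0,-0.14,0,0.04,0],[0,0,0,-0.135,0,0.055,0],[0,0,0,-0.13,0,0.065,0],[0,0,0,-0.12,0,0.08,0],[0,0,0,-0.11,0,0.09,0],[0,0,0,-0.1,0,0.1,0],[0,0,0,0,0,0,0]]}}

```text
time: 14.65
eef_pos: [0.5475, -0.0457, 0.1913]
tool_rot: [0.998, 0.056, -0.0, 0.0]
wrist_force: [-0.3, 0.1, 0.3]
width: 0.0
gripper_force: 0.0
```

```bash
python3 - <<'E'
from flap import *
togo(tcp(.7),box(6.53),True); s=arm.get_state();print(s['wrist_force'])
im,d=snap('side');cv2.imwrite('pics/s3.png',im[150:400,220:540])
E
```

```text
t 14.65 at [ 0.5475 -0.0457  0.1913] turn total [ 0.     0.001 -0.004] shift total [-0.005 -0.002  0.033] q [-0.15 -0.05  1.48 -0.    1.71  1.31]
[-0.32611603  0.14874191  0.33698699]
```

View pics/s3.png

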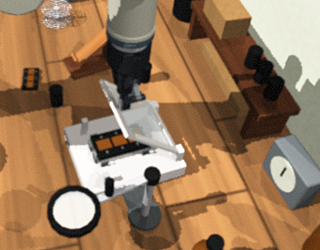

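The flap is being folded over, about 45° open now, with the tip on its outer side. Continuing slowly.

Request:
{"op": "play_rows", "data": {"increments": [[0,0,0,-0.09,0,0.12,0],[0,0,0,-0.08,0,0.13,0],[0,0,0,-0.07,0,0.13,0],[0,0,0,-0.03,0,0.07,0],[0,0,0,-0.03,0,0.07,0],[0,0,0,-0.02,0,0.07,0],[0,0,0,-0.02,0,0.07,0],[0,0,0,-0.015,0,0.07,0],[0,0,0,-0.01,0,0.05,0],[0,0,0,0,0,0,0]]}}

```text
time: 15.95
eef_pos: [0.5108, -0.0495, 0.1106]
tool_rot: [0.998, 0.056, -0.002, -0.0]
wrist_force: [-0.4, -1.0, -0.6]
width: 0.0
gripper_force: 0.0
```

```bash
python3 - <<'E'
from flap import *
togo(tcp(.0),box(6.53),True); s=arm.get_state();print(s['wrist_force'])
E
```

```text
t 15.95 at [ 0.5108 -0.0495  0.1106] turn total [-0.001  0.005 -0.003] shift total [-0.015  0.002  0.146] q [-0.16 -0.12  1.69 -0.    1.57  1.3 ]
[-0.35453365 -0.99462728 -0.61526193]
```

Request:
{"op": "play_rows", "data": {"increments": [[0,0,0,-0.01,0,0.04,0],[0,0,0,0,0,0.04,0],[0,0,0,0,0,0.03,0],[0,0,0,0,0,0.02,0],[0,0,0,0,0,0.015,0],[0,0,0,0,0,0.01,0],[0,0,0,0,0,0,0]]}}

```text
time: 16.82
eef_pos: [0.5101, -0.0497, 0.0957]
tool_rot: [0.998, 0.056, -0.001, -0.0]
wrist_force: [-0.4, 0.8, 1.0]
width: -0.0004
gripper_force: 0.0
```

Request:
{"op": "play_rows", "data": {"increments": [[0,0,0,0,0,0.01,0],[0,0,0,0,0,0.01,0],[0,0,0,0,0,0.005,0],[0,0,0,0,0,0,0]]}}

```text
time: 17.32
eef_pos: [0.5102, -0.0497, 0.0939]
tool_rot: [0.998, 0.056, -0.001, -0.0]
wrist_force: [-2.2, 0.9, 5.3]
width: -0.0
gripper_force: 2.7
```

Request:
{"op": "play_rows", "data": {"increments": [[0,0,0,0,0,0.01,0],[0,0,0,0,0,0.01,0],[0,0,0,0,0,0,0],[0,0,0,0,0,0,0]]}}

```text
time: 17.82
eef_pos: [0.5102, -0.0497, 0.0938]
tool_rot: [0.998, 0.056, -0.001, 0.0]
wrist_force: [-6.7, 0.4, 14.8]
width: 0.0001
gripper_force: 7.0
```

Height no longer changes while force rises, so the flap sits on its stop. Now rise, look, and go to the magnifier grip.

Request:
{"op": "play_rows", "data": {"increments": [[0,0,0,0,0,-0.1,0],[0,0,0,0,0,-0.4,0],[0,0,0,0,0,-0.5,0],[0,0,0,0,0,-0.5,0],[0,0,0,-0.2,0,-0.4,0],[0,0,0,-0.3,0.1,0,0.6],[0,0,0,0,0.3,0,0.6],[0,0,0,0,0.3,0,0.6],[0,0,0,0,0,0,0.6],[0,0,0,0,0,0,0.6]]}}

```text
time: 19.08
eef_pos: [0.4688, -0.1245, 0.2811]
tool_rot: [0.998, 0.056, -0.002, -0.0]
wrist_force: [0.7, 1.1, -0.1]
width: 0.0512
gripper_force: 0.0
```

```bash
cat > lens.py <<'E'
from flap import *
P=np.array([.543,-.046,0]);PV=P-.15*by
def look():
    im,d=snap('wrist');im,W=cloud('wrist');z=W[...,2]
    V=W-H
    g=W[(z>.19)&(z<.21)&(np.hypot(W[...,0]-PV[0],W[...,1]-PV[1])<.11)&(np.hypot(W[...,0]-PV[0],W[...,1]-PV[1])>.05)]
    c=W[(z>.16)&(z<.23)&(np.hypot(W[...,0]-PV[0],W[...,1]-PV[1])<.03)]
    print('pivot est',PV.round(4),'cap pts',len(c),np.median(c,0).round(4) if len(c) else '')
    if len(g):
        rc=cv2.minAreaRect(g[:,:2].astype(np.float32)*1000);print('grip',len(g),np.round(rc[0],1),np.round(rc[1],1),np.median(g,0).round(4),'dist',np.hypot(*(np.array(rc[0])/1e3-PV[:2])))
    u=-(V@bx);w=V@by
    for a in(.03,.1,.15):
        m=(abs(u-a)<.01)&(abs(w)<.07)&(z<.13);print('flap z at',a,np.nanmedian(z[m]) if m.any() else None)
    r=W[(z>.145)&(z<.168)&(np.hypot(W[...,0]-PV[0],W[...,1]-PV[1])>.1)&(np.hypot(W[...,0]-PV[0],W[...,1]-PV[1])<.2)]
    if len(r)>50:
        cc,rad=cv2.minEnclosingCircle(r[:,:2].astype(np.float32)*1000);print('lens',np.round(cc,1),rad,'target',P)
    return im,W
E
python3 - <<'E'
from lens import *
im,W=look();cv2.imwrite('pics/w5.png',im)
togo([.479,-.213,.25],box(45)); 
E
```

```text
pivot est [ 0.5601 -0.195   0.    ] cap pts 1655 [ 0.5605 -0.1941  0.1641]
grip 624 [ 478.6 -215.5] [15.4 15.4] [ 0.4795 -0.2138  0.1997] dist 0.08394773655638527
flap z at 0.03 0.07220461826860164
flap z at 0.1 0.0721906596732797
flap z at 0.15 0.07353177895881471
lens [ 517.3 -281.1] 127.84590148925781 target [ 0.543 -0.046  0.   ]
t 19.12 at [ 0.4688 -0.1243  0.2813] turn total [-0.002  0.003 -0.857] shift total [-0.556  0.699  0.313] q [-0.33 -0.21  1.47 -0.    1.88  1.13]
```

View pics/w5.png

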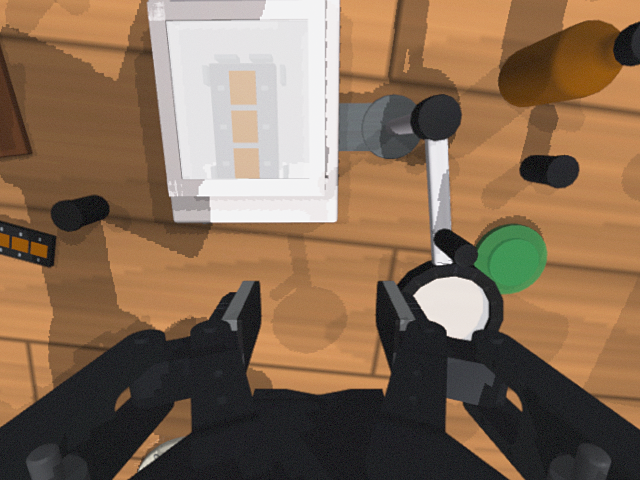

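Flap lies flat and shut over the holder (depth 72–74 mm); the grip is at (455,245) in the image, (0.479,−0.215) in the world.

Request:
{"op": "play_rows", "data": {"increments": [[0,0,-0.17,0,0,0,0.6],[0,0,-0.17,0,0,0,0.6],[0,0,-0.17,0,0,0,0.6],[0,0,-0.17,0,0,0,0.6],[0,0,-0.177,0,0,0,0.6],[0,0,0,-0.28,0.35,0.15,0.6],[0,0,0,-0.28,0.35,0.15,0.6],[0,0,0,0,0,0,0.6]]}}

```text
time: 20.12
eef_pos: [0.4781, -0.215, 0.249]
tool_rot: [0.924, 0.381, -0.003, -0.002]
wrist_force: [-0.2, 1.1, -0.5]
width: 0.0513
gripper_force: 0.0
```

```bash
python3 - <<'E'
from lens import *
togo([.4786,-.2150,.19],box(45)); print(arm.get_state()['wrist_force'])
E
```

```text
t 20.12 at [ 0.4781 -0.215   0.249 ] turn total [-0.007  0.004 -0.004] shift total [0.004 0.003 0.59 ] q [-0.49 -0.11  1.44 -0.    1.82  0.3 ]
[-0.23165184  1.1140092  -0.47652569]
```

Request:
{"op": "play_rows", "data": {"increments": [[0,0,0,0.004,0.003,0.25,0.6],[0,0,0,0,0,0.2,0.6],[0,0,0,0,0,0.13,0.6],[0,0,0,0,0,0,0.4],[0,0,0,0,0,0,0.25],[0,0,0,0,0,0,0],[0,0,0,0,0,0,0],[0,0,0,0,0,0,0],[0,0,0,0,0,0,0]]}}

```text
time: 21.25
eef_pos: [0.4794, -0.214, 0.1947]
tool_rot: [0.924, 0.382, -0.0, 0.0]
wrist_force: [2.1, 1.7, 5.8]
width: 0.0141
gripper_force: 58.9
```

```bash
python3 - <<'E'
from lens import *
p,r=pose();s=arm.get_state();print(p,s['wrist_force'],s['width'],s['gripper_force'])
rel=p-PV;a=np.degrees(np.arctan2(rel[1],rel[0]))%360;rad=np.hypot(rel[0],rel[1]);print('heading',a,'radius',rad)
tot=a-np.degrees(np.arctan2(by[1],by[0]));print('sweep deg',tot)
n=14;Pn,Rn=p.copy(),r
for i in range(1,n+1):
    h=np.radians(a-tot*i/n);P2=PV+rad*np.array([np.cos(h),np.sin(h),0]);P2[2]=p[2]
    R2=R.from_rotvec([0,0,-np.radians(tot*i/n)])*r
    # shift in tool frame before and after turn
    print(i,'pre',(Rn.inv().apply(P2-Pn)/.1).round(3),'post',(R2.inv().apply(P2-Pn)/.1).round(3),'turn',((Rn.inv()*R2).as_rotvec()/np.radians(45)).round(3));Pn,Rn=P2,R2
E
```

```text
[ 0.47940812 -0.21400621  0.19467246] [2.14880355 1.73758428 5.83189571] 0.014133679931454325 58.850693106651306
heading 193.2420267252377 radius 0.08285796527245845
sweep deg 96.71030786074631
1 pre [ 0.058 -0.082 -0.   ] post [ 0.047 -0.088 -0.   ] turn [ 0.    -0.     0.154]
2 pre [ 0.058 -0.082 -0.   ] post [ 0.047 -0.088 -0.   ] turn [ 0.    -0.     0.154]
3 pre [ 0.058 -0.082 -0.   ] post [ 0.047 -0.088 -0.   ] turn [ 0.    -0.     0.154]
4 pre [ 0.058 -0.082 -0.   ] post [ 0.047 -0.088 -0.   ] turn [ 0.    -0.     0.154]
5 pre [ 0.058 -0.082 -0.   ] post [ 0.047 -0.088 -0.   ] turn [ 0.    -0.     0.154]
6 pre [ 0.058 -0.082 -0.   ] post [ 0.047 -0.088 -0.   ] turn [ 0.    -0.     0.154]
7 pre [ 0.058 -0.082 -0.   ] post [ 0.047 -0.088 -0.   ] turn [ 0.    -0.     0.154]
8 pre [ 0.058 -0.082 -0.   ] post [ 0.047 -0.088 -0.   ] turn [ 0.    -0.     0.154]
9 pre [ 0.058 -0.082 -0.   ] post [ 0.047 -0.088 -0.   ] turn [ 0.    -0.     0.154]
10 pre [ 0.058 -0.082 -0.   ] post [ 0.047 -0.088 -0.   ] turn [ 0.    -0.     0.154]
11 pre [ 0.058 -0.082 -0.   ] post [ 0.047 -0.088 -0.   ] turn [ 0.    -0.     0.154]
12 pre [ 0.058 -0.082 -0.   ] post [ 0.047 -0.088 -0.   ] turn [ 0.    -0.     0.154]
13 pre [ 0.058 -0.082 -0.   ] post [ 0.047 -0.088 -0.   ] turn [ 0.    -0.     0.154]
14 pre [ 0.058 -0.082 -0.   ] post [ 0.047 -0.088 -0.   ] turn [ 0.    -0.     0.154]
```

Request:
{"op": "play_rows", "data": {"increments": [[0,0,0,0,0,-0.03,0],[0,0,0.154,0.058,-0.082,0,0],[0,0,0.154,0.058,-0.082,0,0],[0,0,0.154,0.058,-0.082,0,0],[0,0,0,0,0,0,0]]}}

```text
time: 21.88
eef_pos: [0.478, -0.1834, 0.1948]
tool_rot: [0.978, 0.209, -0.001, -0.001]
wrist_force: [6.1, -0.8, -5.3]
width: 0.0142
gripper_force: 59.5
```

```bash
cat >> lens.py <<'E'
def rem(rad=.083):
    p,r=pose();s=arm.get_state();rel=p-PV;a=np.degrees(np.arctan2(rel[1],rel[0]))%360
    tot=a-np.degrees(np.arctan2(by[1],by[0]));print('t',s['time'],'p',p.round(4),'F',np.round(s['wrist_force'],1),'T',np.round(s['ft_torque'],2),'w',round(s['width'],4),'radius',np.hypot(rel[0],rel[1]).round(4),'sweep left',tot,'yaw',np.degrees(np.arctan2(*r.as_matrix()[1::-1,0])),'q6',s['q'][5])
E
python3 -c "
from lens import *
rem()"
```

```text
t 21.875 p [ 0.478  -0.1834  0.1948] F [ 6.1 -0.8 -5.3] T [-0.01 -1.11 -0.04] w 0.0142 radius 0.0829 sweep left 75.40822829516073 yaw 24.132153475758265 q6 0.7170018271953641
```

Request:
{"op": "play_rows", "data": {"increments": [[0,0,0.154,0.058,-0.082,0.01,0],[0,0,0.154,0.058,-0.082,0.01,0],[0,0,0.154,0.058,-0.082,0,0],[0,0,0.154,0.058,-0.082,0,0],[0,0,0.154,0.058,-0.082,0,0],[0,0,0.154,0.058,-0.082,0,0],[0,0,0.154,0.058,-0.082,0,0],[0,0,0.154,0.058,-0.082,0,0],[0,0,0.154,0.058,-0.082,0,0],[0,0,0,0,0,0,0]]}}

```text
time: 23.12
eef_pos: [0.5318, -0.1165, 0.1947]
tool_rot: [0.945, -0.327, -0.001, 0.0]
wrist_force: [1.1, 1.6, 4.7]
width: 0.0139
gripper_force: 60.5
```

```bash
python3 -c "
from lens import *
rem();togo(PV+.083*by+[0,0,.1945],box(45-96.7),True)"
```

```text
t 23.125 p [ 0.5318 -0.1165  0.1947] F [1.1 1.6 4.7] T [ 0.35 -0.32  0.05] w 0.0139 radius 0.0834 sweep left 13.264535003025884 yaw -38.12048155022971 q6 1.9580299362015219
t 23.12 at [ 0.5318 -0.1165  0.1947] turn total [0.002 0.002 0.302] shift total [ 0.124 -0.147  0.001] q [-0.28 -0.06  1.49 -0.    1.72  1.96]
```

Request:
{"op": "play_rows", "data": {"increments": [[0,0,0.15,0.057,-0.079,-0.01,0],[0,0,0.15,0.057,-0.079,-0.01,0],[0,0,0,0,0,0,0],[0,0,0,0,0,0,0]]}}

```text
time: 23.62
eef_pos: [0.5499, -0.1121, 0.1948]
tool_rot: [0.901, -0.434, -0.002, 0.0]
wrist_force: [3.5, 5.3, -5.3]
width: 0.0141
gripper_force: 59.5
```

```bash
python3 -c "
from lens import *
rem();togo(PV+.083*by+[0,0,.1945],box(45-96.7),True)
look()"
```

```text
t 23.625 p [ 0.5499 -0.1121  0.1948] F [ 3.5  5.3 -5.3] T [ 0.74 -0.64  0.19] w 0.0141 radius 0.0836 sweep left 0.4626476662293584 yaw -51.48239326135195 q6 2.2074717333311447
t 23.62 at [ 0.5499 -0.1121  0.1948] turn total [0.003 0.005 0.005] shift total [ 0.008 -0.003  0.003] q [-0.26 -0.01  1.44  0.    1.72  2.21]
pivot est [ 0.5601 -0.195   0.    ] cap pts 3880 [ 0.5614 -0.1945  0.1641]
grip 3326 [ 549.3 -111.9] [41.3 23.6] [ 0.5502 -0.1141  0.1999] dist 0.08381714570593488
flap z at 0.03 0.0722337641518932
flap z at 0.1 0.07224685648892971
flap z at 0.15 0.07387421370623484
lens [540.5 -47.2] 44.71656036376953 target [ 0.543 -0.046  0.   ]
```

Open gently and rise, then measure the lens.

Request:
{"op": "play_rows", "data": {"increments": [[0,0,0,0.01,-0.01,0,0],[0,0,0,0,0,0,0],[0,0,0,0,0,0,0.3],[0,0,0,0,0,0,0.5],[0,0,0,0,0,0,0.5],[0,0,0,0,0,-0.2,0.5],[0,0,0,0,0,-0.4,0.5],[0,0,0,-0.4,0,-0.4,0.5],[0,0,0,0,0,0,0.5],[0,0,0,0,0,0,0.5]]}}

```text
time: 24.92
eef_pos: [0.5274, -0.0815, 0.2973]
tool_rot: [0.9, -0.436, -0.0, 0.001]
wrist_force: [-0.1, 0.6, -0.8]
width: 0.0427
gripper_force: 0.0
```

```bash
python3 -c "
from lens import *
im,W=look();cv2.imwrite('pics/w6.png',im);rem()
z=W[...,2];d=np.hypot(W[...,0]-.543,W[...,1]+.046)
r=W[(z>.145)&(z<.168)&(d<.06)]
# ring+arm: use points with box-y offset > -20mm to skip arm
k=(r-P)@by; q=r[k>-.02];a=(q-P)@bx;print('bx extent',np.percentile(a,[.1,99.9]),'by max',np.percentile(k,99.9))
"
```

```text
pivot est [ 0.5601 -0.195   0.    ] cap pts 1584 [ 0.5607 -0.1942  0.1641]
grip 484 [ 549.2 -111.1] [14.9 15.2] [ 0.5495 -0.1114  0.1999] dist 0.08464378453548557
flap z at 0.03 0.07219585090999042
flap z at 0.1 0.0722660010836349
flap z at 0.15 0.07362201643513738
lens [540.4 -49.4] 47.28289794921875 target [ 0.543 -0.046  0.   ]
t 24.975 p [ 0.5273 -0.0817  0.296 ] F [ 1.5 -0.  -1.2] T [ 0.   -0.03  0.  ] w 0.0429 radius 0.118 sweep left 9.599995053756132 yaw -51.707995052741 q6 2.2560179488483345
bx extent [-0.04653829  0.04114956] by max 0.04072607227009173
```

View pics/w6.png

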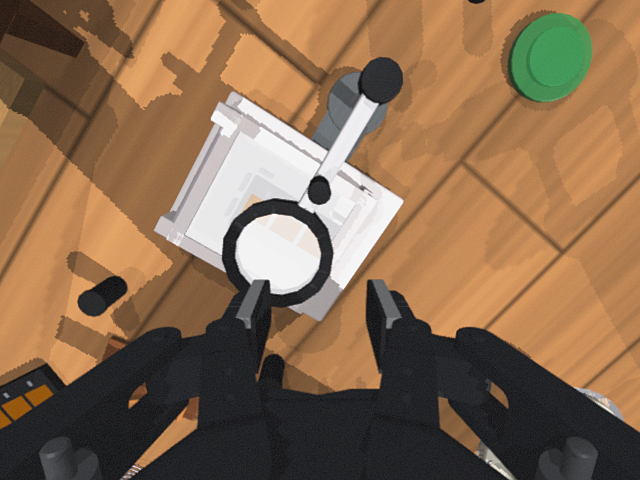

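The lens sits over the panel (ring centre about (278,252)), 2–3 mm from its centre by measurement. The flap is shut over the holder and the gripper is clear, so I'm handing in.

```bash
python3 -c "
from cell import arm
print(arm.job_done())"
```

```text
the job is handed in; nothing more can be done
None
```

The job is handed in at about 25 s of the 67 s allowed: the holder lies windows up on the panel within 1 mm of centre, the flap is fully shut, and the lens was then swung in to 2–3 mm from the panel's centre and released, with the gripper clear.

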